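# Show a tint on a sneaker sample: hold the colour cell in the light

## Task

First slide the white sample block along the light stand's stage, without lifting it, until it sits flush against both dark stops. Then pick up the blue cell by its two frosted white faces only, never touching its clear blue faces with the fingers, and carry it into the light beam. Finish while still holding it there: upright, still, centred on the beam about midway between lamp and stage, with its clear faces square across the beam, the sample still against its stops, and the other cells, the paint, the tape and the phone left where they were.

Things in the scene. Friction and masses are not known exactly. Their poses are not given: they have to be found in the camera images.
- stand: fixed light stand, grey base plate 130 x 355 mm, 12 mm thick. In its frame (mm): black lamp x -38 to 38, y -155 to -70, top at 122; aluminium stage x -80 to 35, y 70 to 175, top at 45; dark steel stops 10 mm thick, 25 mm above the stage, along its +x and +y edges. Between lamp and stage only the base plate. Origin on the table under the middle of the beam; z up
- beam (a point): middle of the light beam, halfway between lamp and stage, 75 mm above the table; axes as the stand's. The beam (10 mm thick, pale yellow, nothing solid) runs along the y axis from the lamp's round lens to the sample
- corner (a point): the inside corner where both stops meet the stage top, 45 mm above the table; axes as the stand's. The sample slides towards +x to the side stop and towards +y to the back stop; home, its centre lies at x = -35, y = -20, z = 25 mm from this corner
- sample (a point): loose white sample block with an orange stripe on top, standing on the stage, 70 mm along its x, 40 mm along its y, 50 mm tall, about 160 g, polished, slides with a push of about 0.5 N; point at its centre, axes parallel to the stand's when home
- tray: fixed cork tray 310 x 100 mm, 8 mm thick, on which three cells stand; origin under its centre, long along its x
- blue_cell (a point): blue cell, to be held: 32 x 32 mm, 70 mm tall, 90 g, upright on the tray: clear tinted core between two frosted white plates, which are its +y and -y faces (32 mm apart); the clear faces look along its +x and -x and stand 1 mm proud of the plates' edges. Point at its centre, 35 mm above its underside, z up
- blue_body: the blue cell as a whole (origin under its centre)
- blue_clear: the clear blue core of the blue cell, whose faces must not be touched (origin under the cell's centre)
- amber_cell (a point): amber cell, bystander: 32 x 32 mm, 70 mm tall, 90 g, upright on the tray: clear tinted core between two frosted white plates, which are its +y and -y faces (32 mm apart); the clear faces look along its +x and -x and stand 1 mm proud of the plates' edges. Point at its centre, 35 mm above its underside, z up
- green_cell (a point): green cell, bystander: 32 x 32 mm, 70 mm tall, 90 g, upright on the tray: clear tinted core between two frosted white plates, which are its +y and -y faces (32 mm apart); the clear faces look along its +x and -x and stand 1 mm proud of the plates' edges. Point at its centre, 35 mm above its underside, z up
- paint: paint bottle, 44 mm diameter, 100 mm tall, black cap; origin under its centre; bystander
- tape: roll of tape lying flat, 100 mm diameter, 24 mm tall; origin under its centre; bystander
- phone: black phone lying flat, 75 x 150 x 9 mm; origin under its centre; bystander
There are look-alikes about, which are no part of the job. Leave any pink or red look-alike of the blue_body alone.

How it is judged:
On the way, in this order (a step that is already met when the one before it is completed fails the run):
1. the sample is flush against both stops on the stage (x of sample in the frame of corner above -0.0385 m and y of sample in the frame of corner above -0.0235 m and angle between the x axis of sample and the x axis of corner, either way round below 0.06 rad and z of sample in the frame of corner below 0.029 m and angle between sample's own z axis and vertical below 0.08 rad), for 0.3 s.
2. the blue cell is lifted off in the fingers (contact force between the fingers and blue_body above 1 N and height (world z) of blue_cell above 0.06 m), for 0.2 s.
At the end, for the whole second after the job is handed in: Fingers still hold the blue cell, still and clear of the stand: centre within 8 mm sideways, 15 mm in height and 35 mm along the beam of its middle; upright and square within 0.15 rad; clear faces untouched. Sample flat on the stage, within 3.5 mm of both stops, square within 0.06 rad (all of step 1 and contact force between the fingers and blue_body above 1 N and x of blue_cell in the frame of beam between -0.008 and 0.008 m and z of blue_cell in the frame of beam between -0.015 and 0.015 m and y of blue_cell in the frame of beam between -0.035 and 0.035 m and angle between the x axis of blue_cell and the y axis of beam, either way round below 0.15 rad and angle between blue_cell's own z axis and vertical below 0.15 rad and linear speed of blue_body below 0.02 m/s and contact force between blue_body and stand below 0.1 N and contact force between the fingers and blue_clear below 0.1 N); the arm keeps its last pose, push and grip.
It fails at once if fingers touch the clear faces of the blue cell (contact force between the fingers and blue_clear above 0.3 N).
It fails at once if the sample is lifted off the stage or tipped over (z of sample in the frame of corner above 0.035 m or z of sample in the frame of corner below 0 m or angle between sample's own z axis and vertical above 0.4 rad).
It fails at once if a bystander (another cell, paint, tape, phone) is moved more than 25 mm or a cell is knocked over (distance of any of amber_cell, green_cell, paint, tape, phone from where it was at the start of the episode above 0.025 m or angle between any of amber_cell, green_cell's own z axis and vertical above 0.5 rad).
It also fails if it takes over 64 s, if anything falls off the work surface, if the arm or the gripper's body presses on something with over 40 N, if the wrist force passes 120 N, or if a joint passes its speed limit or range.

## Robot

A 7-joint arm with a two-finger parallel gripper is mounted at the origin on the work surface. World frame = base frame: x ahead of the robot, y to its left, z up, the work surface at z = 0. Lengths are in m, angles in rad, forces in N, time in s.
With the tool pointing down it reaches from about 0.425 to 0.875 m from the base axis. Payload 9.9 kg.
Tool frame: the origin (TCP) lies at the very end of the fingers, on their centre line; the grasp point (between the pads) lies 19 mm behind it; x points along the fingers, y is the direction in which the jaws open and shut, and the axes are right-handed (so a half turn about x gives the same grasp; the last joint's range is limited). The gripper opens to 85 mm and grips with 20 to 120 N. Pads are 22 mm wide; open, the fingers measure 114 mm over their backs; the gripper's body (76 mm by 85 mm) begins 54 mm behind the grasp point. The pads swing forward as they close: fully open they stand 13 mm farther back than shut.
Start: joints at [-1.236, 0.576, 0.025, 1.437, -0.015, 1.129, -0.057], TCP at [0.274, 0.617, 0.231] pointing down, gripper open.
Joint ranges: [-2.76, 2.76], [-0.34, 2.15], [-1.52, 1.57], [0.19, 2.46], [-1.09, 4.23], [0.17, 1.99], [-2.82, 2.82]. Speed limits (rad/s): [2.22, 2.22, 3.01, 3.01, 3.14, 3.14, 3.14].

## Interface

Orientations are given as a unit quaternion [x, y, z, w].
In Python, from workcell import get_obs, eyes, robot, nets gives the robot as it stands. The module is installed in compiled form; this text tells all that it offers.
- The arm moves only by the tool play_rows, never from a script. Its arguments are lists of equal length, an entry for each row: "twist": the turn, a rotation vector about the tool's x, y, z in rad, a list of three; "translation": the shift along the tool's x, y, z in mm, a list of three; "hand": the finger opening in mm, from 0 to 85.4. In form: {"twist": [[wx, wy, wz], ...], "translation": [[dx, dy, dz], ...], "hand": [hand, ...]}. A call has 1 to 12 rows; each row is the pose to reach, as a shift and turn from the pose commanded when the call began, along the tool's axes at that moment; what a row does not reach only later rows make up. A row lasts 1/12 s, in which the tool goes at most 41.7 mm and 7.16 degrees, less where a joint would pass 70% of its speed; a pose out of reach is approached as far as the arm can. A call with a gripper value outside its range is refused whole. The fingers move at their own pace and stop on an object; "newtons" is the grip in N (left out, the last holds). Time passes only in rows, so rows that repeat a pose let the fingers close. It gives the time, the measured TCP pose, the force and the opening at its end, in the units of the state.
- get_obs(): the state, without advancing time (a new reading comes with each control period).
- eyes.read_camera(name): name is "side" or "top"; returns a dict with "pixels" (384x512x3 uint8, red, green, blue), "depth" (384x512 float32, m along the optical axis (not along the pixel's ray), 0 where there is no reading), "intrinsics" (3x3 intrinsics, pixels), "dist_coeffs" ([k1, k2, p1, p2, k3] as OpenCV has them; the pictures are not rectified), "cam_to_world" (4x4, takes a point from camera to world coordinates). Camera axes: x right, y up, looking along -z (the intrinsics and any distortion apply to the point x, -y, -z); pixel columns grow to the right and rows downward; lengths in m; the calibration is good to about 2 mm. A picture is of the moment at which its call begins.
- robot.finish_job(): hands the job in, once; it reports no verdict.
Trained networks look in the newest picture that a camera, given by its name, has taken for a name from the list of things; names that differ only in an ending like _2 or _b are one class to them, and where a whole thing is asked for, a point or a joint stands for the part that bears it (a point fixed in the world has none). Each returns a list of dicts, best first, with "conf" (0 to 1); they miss things now and then, are a little off and sometimes report something else, mostly with a low value. They report only what shows in the picture. A call takes as long as a camera call. They do not tell look-alikes from the thing itself.
- nets.outline_of(target, camera): "mask" (384x512 bool, what is visible of it) and "uv" ([column, row] in pixels, amid what is visible of it).
The state is a dict: "t": time; "joint_pos": joint angles; "qvel": joint speeds; "joint_efforts": joint torques, N m; "eef_pos": TCP position; "eef_rot": TCP orientation; "ft_force": force on the tool from outside, world axes, zero at the start; "wrist_torque": the same for the moment, N m; "finger_gap": opening from 0.0 (shut) to 1.0 (fully open).
Only numpy, scipy, OpenCV 4.12 (cv2) and the standard library are available. Lean on these libraries where they do the work, as an engineer would, in place of code of your own. Each camera call takes 0.05 s, during which the arm holds its last target.

## Working session

There is one attempt and no reset: what is moved stays moved. The work goes in short steps, Python scripts to look and compute and a tool call to move; the robot and the scene stay as the last step left them, time stands still between calls to the robot, and variables do not carry over. Pictures are saved under pics/ and viewed, and the job is handed in when it is done.

Besides the shell and the picture viewer there is one more tool, called after "Emit:" as name(argument=value, ...), one argument or row to a line, values as JSON. play_rows: Moves the arm, as the interface text tells. Its arguments: {"type":"object","properties":{"twist":{"type":"array"},"translation":{"type":"array"},"hand":{"type":"array"},"newtons":{"type":"number"}},"required":["twist","translation","hand"]}

```bash
mkdir -p pics; ls
python3 - <<'E'
from workcell import get_obs, eyes, robot, nets
import cv2,numpy as np
o=get_obs(); print({k:np.round(v,3) for k,v in o.items()})
for c in ['side','top']:
    d=eyes.read_camera(c); cv2.imwrite(f'pics/{c}0.png',cv2.cvtColor(d['pixels'],cv2.COLOR_RGB2BGR)); np.savez(f'{c}0.npz',**d)
    print(c,d['intrinsics'],d['dist_coeffs'],np.round(d['cam_to_world'],3))
E
```

```text
pics
{'t': np.float64(0.0), 'joint_pos': array([-1.236,  0.577,  0.025,  1.438, -0.015,  1.129, -0.056]), 'qvel': array([ 0.001, -0.001, -0.001, -0.002,  0.   , -0.001, -0.002]), 'joint_efforts': array([ 1.0000e-03, -7.6576e+01,  2.2500e+00, -2.8600e+01,  1.5000e-02,
        1.2000e-02, -0.0000e+00]), 'eef_pos': array([0.274, 0.616, 0.23 ]), 'eef_rot': array([ 0.146,  0.692, -0.148,  0.692]), 'ft_force': array([ 0.426, -0.417, -0.217]), 'wrist_torque': array([ 0.04 , -0.027, -0.009]), 'finger_gap': np.float64(1.001)}
side [[431.68666236   0.         252.18390916]
 [  0.         431.68666236 184.70860475]
 [  0.           0.           1.        ]] [-0.06451677  0.          0.          0.          0.        ] [[ 0.997  0.057 -0.042  0.514]
 [-0.07   0.693 -0.718 -0.979]
 [-0.012  0.719  0.695  0.978]
 [ 0.     0.     0.     1.   ]]
top [[360.79343629   0.         258.25138998]
 [  0.         360.79343629 199.25847735]
 [  0.           0.           1.        ]] [-0.0103037  0.         0.         0.         0.       ] [[-0.004  0.986 -0.164  0.371]
 [-1.    -0.003  0.009 -0.031]
 [ 0.009  0.164  0.986  1.355]
 [ 0.     0.     0.     1.   ]]
```

View pics/side0.png

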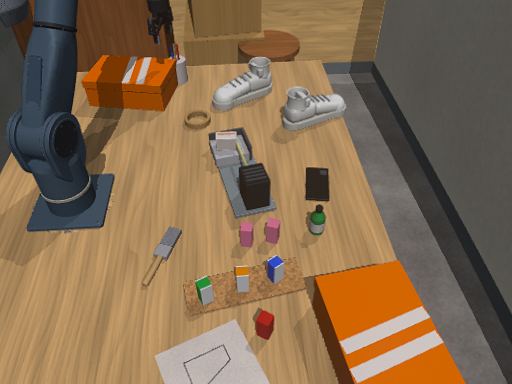

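View pics/top0.png

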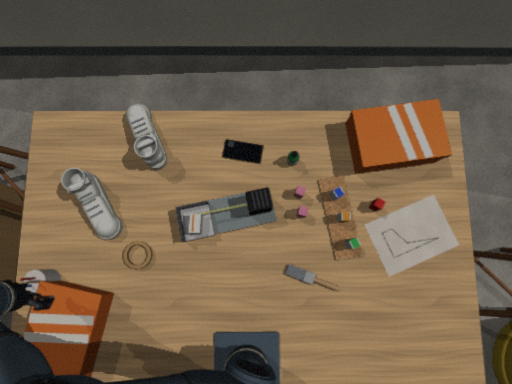

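```bash
cat > h.py <<'E'
import numpy as np, cv2
def pts(d):
    "world XYZ per pixel"
    K=d['intrinsics'];H,W=d['depth'].shape
    uv=np.stack(np.meshgrid(np.arange(W),np.arange(H)),-1).reshape(-1,1,2).astype(float)
    n=cv2.undistortPoints(uv,K,d['dist_coeffs']).reshape(H,W,2)
    z=d['depth']
    P=np.stack([n[...,0]*z,-n[...,1]*z,-z],-1)
    T=d['cam_to_world']
    return P@T[:3,:3].T+T[:3,3]
def proj(d,X):
    T=np.linalg.inv(d['cam_to_world']);X=np.atleast_2d(X)
    p=X@T[:3,:3].T+T[:3,3]; p=p*[1,-1,-1]
    return cv2.projectPoints(p.reshape(-1,1,3),np.zeros(3),np.zeros(3),d['intrinsics'],d['dist_coeffs'])[0].reshape(-1,2)
E
python3 - <<'E'
from workcell import nets
import numpy as np,cv2
from h import *
for c in ['side','top']:
    d=dict(np.load(f'{c}0.npz')); P=pts(d)
    for n in ['stand','sample','tray','blue_body','blue_cell','blue_clear','amber_cell','green_cell','paint','tape','phone']:
        for r in nets.outline_of(n,c)[:3]:
            m=r['mask']; q=P[m&(d['depth']>0)]
            print(c,n,round(r['conf'],2),np.round(r['uv']),m.sum(),np.round(np.median(q,0),3),'zmax',np.round(np.percentile(q[:,2],97),3))
    np.save(f'{c}_P.npy',P)
    im=cv2.cvtColor(d['pixels'],cv2.COLOR_RGB2BGR)
    if c=='side':
        a=im[120:225,195:295];b=im[210:345,180:340]
    else: a=im[180:245,170:285];b=im[170:265,285:400]
    cv2.imwrite(f'pics/{c}_a.png',cv2.resize(a,None,fx=5,fy=5,interpolation=cv2.INTER_CUBIC)); cv2.imwrite(f'pics/{c}_b.png',cv2.resize(b,None,fx=4,fy=4,interpolation=cv2.INTER_CUBIC))
E
```

```text
side stand 0.71 [246. 178.] 3177 [ 0.545 -0.023  0.043] zmax 0.123
side sample 0.75 [226. 141.] 401 [0.498 0.163 0.085] zmax 0.098
side tray 0.56 [243. 293.] 3075 [ 0.522 -0.363  0.008] zmax 0.012
side blue_body 0.87 [274. 270.] 390 [ 0.607 -0.342  0.061] zmax 0.08
side blue_body 0.86 [243. 231.] 283 [ 0.541 -0.218  0.054] zmax 0.072
side blue_body 0.57 [266. 323.] 409 [ 0.568 -0.492  0.062] zmax 0.073
side blue_cell 0.92 [264. 323.] 369 [ 0.569 -0.493  0.062] zmax 0.073
side blue_cell 0.78 [274. 268.] 416 [ 0.606 -0.342  0.057] zmax 0.08
side blue_cell 0.5 [276. 230.] 284 [ 0.615 -0.209  0.051] zmax 0.072
side blue_clear 0.57 [265. 320.] 272 [ 0.564 -0.492  0.067] zmax 0.072
side blue_clear 0.46 [273. 264.] 200 [ 0.6   -0.337  0.075] zmax 0.08
side blue_clear 0.42 [275. 222.] 60 [ 0.62  -0.198  0.069] zmax 0.073
side amber_cell 0.82 [244. 278.] 330 [ 0.522 -0.37   0.068] zmax 0.079
side green_cell 0.56 [207. 292.] 353 [ 0.426 -0.395  0.065] zmax 0.079
side paint 0.59 [317. 220.] 380 [ 0.744 -0.189  0.059] zmax 0.101
side paint 0.18 [274. 270.] 355 [ 0.607 -0.343  0.061] zmax 0.08
si
[... 623 characters left out ...]
05 -0.328  0.075] zmax 0.081
top blue_cell 0.67 [378. 205.] 169 [ 0.566 -0.48   0.062] zmax 0.073
top blue_cell 0.43 [301. 211.] 100 [ 0.538 -0.203  0.068] zmax 0.074
top blue_clear 0.45 [298. 191.] 92 [ 0.611 -0.195  0.068] zmax 0.073
top blue_clear 0.44 [378. 203.] 77 [ 0.57  -0.48   0.069] zmax 0.073
top blue_clear 0.42 [306. 209.] 78 [ 0.54  -0.204  0.069] zmax 0.074
top amber_cell 0.42 [340. 217.] 135 [ 0.521 -0.35   0.075] zmax 0.081
top green_cell 0.52 [352. 244.] 111 [ 0.424 -0.376  0.076] zmax 0.081
top paint 0.7 [295. 156.] 148 [ 0.738 -0.171  0.068] zmax 0.101
top tape 0.76 [128. 255.] 336 [0.388 0.411 0.023] zmax 0.028
top phone 0.63 [240. 149.] 717 [0.784 0.015 0.009] zmax 0.015
```

View pics/side_a.png

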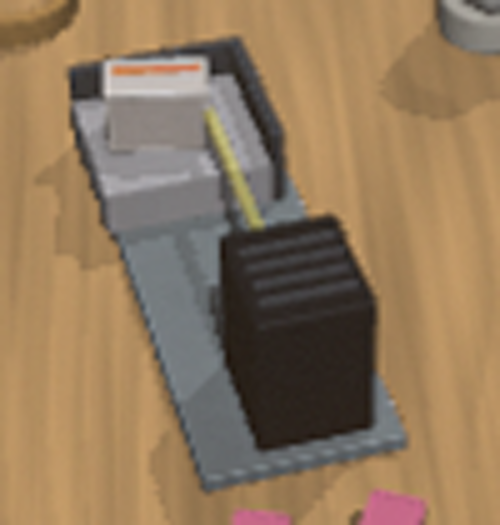

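View pics/top_a.png

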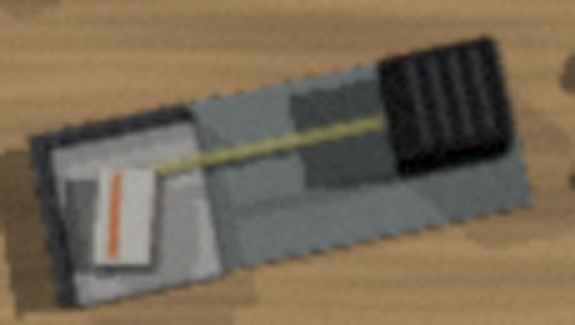

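View pics/side_b.png

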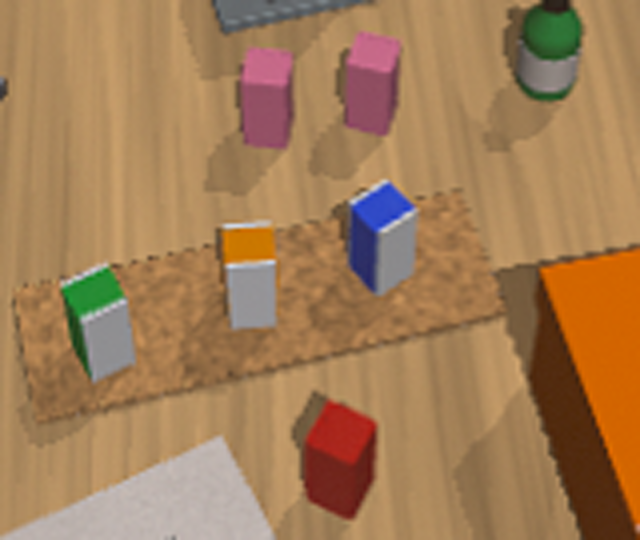

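View pics/top_b.png

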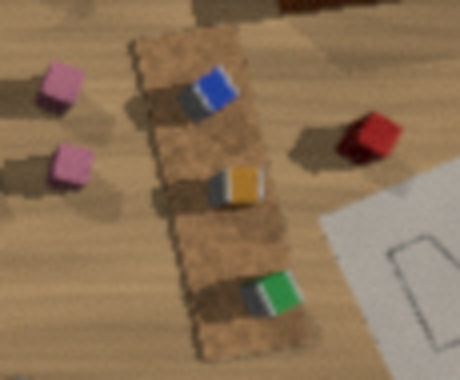

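Run:
```python
import numpy as np,cv2
from h import *
Q={}
for c in ['side','top']:
    d=dict(np.load(f'{c}0.npz')); P=np.load(f'{c}_P.npy').reshape(-1,3); C=d['pixels'].reshape(-1,3).astype(int)
    ok=(d['depth'].ravel()>0); 
    reg=ok&(P[:,0]>.4)&(P[:,0]<.72)&(P[:,1]>-.18)&(P[:,1]<.28)
    def rect(n,m):
        q=P[m]; r=cv2.minAreaRect((q[:,:2]*1000).astype(np.float32)); print(c,n,m.sum(),np.round(r[0],1),np.round(r[1],1),round(r[2],1),'zmed',np.round(np.median(q[:,2]),4)); return
    rect('lamp',reg&(P[:,2]>.117)&(P[:,2]<.128))
    rect('all',reg&(P[:,2]>.007)&(P[:,2]<.13))
    rect('stops',reg&(P[:,2]>.064)&(P[:,2]<.076)&(C.max(1)<100)&(P[:,1]>.06))
    rect('stage',reg&(P[:,2]>.04)&(P[:,2]<.08)&(P[:,1]>.06))
    rect('sampletop',reg&(P[:,2]>.088)&(P[:,2]<.104)&(P[:,1]>.1))
    m=ok&(P[:,0]>.35)&(P[:,0]<.7)&(P[:,1]>-.46)&(P[:,1]<-.25)
    rect('tray',m&(P[:,2]>.004)&(P[:,2]<.015))
    for n,x,y in [('blue',.605,-.333),('amber',.521,-.36),('green',.424,-.385)]:
        mm=m&(np.hypot(P[:,0]-x,P[:,1]-y)<.04)
        rect(n,mm&(P[:,2]>.072)&(P[:,2]<.085))
    t=P[reg&(P[:,2]>.04)&(P[:,2]<.051)]; print('stage z',np.median(t[:,2]))
```

```text
side lamp 483 [574.9 -47.1] [73.9 86.2] 12.4 zmed 0.1212
side all 3577 [524.4  32. ] [244. 461.] 24.0 zmed 0.0467
side stops 99 [527.4 214.7] [ 82.3 160.3] 59.5 zmed 0.0693
side stage 816 [515.8 152.4] [126.6 192.8] 12.3 zmed 0.0493
side sampletop 189 [497.4 179. ] [49.5 67.8] 89.0 zmed 0.0953
side tray 3120 [ 524.9 -354. ] [344. 207.] 0.8 zmed 0.0079
side blue 151 [ 608.8 -333.7] [33.4 32.4] 34.5 zmed 0.0772
side amber 156 [ 522.  -355.8] [35.6 30.3] 87.4 zmed 0.0769
side green 165 [ 425.1 -384. ] [32.2 34.7] 26.1 zmed 0.077
stage z 0.0451920450041593
top lamp 459 [574.9 -44.4] [74.  84.3] 11.6 zmed 0.1208
top all 3390 [562.6  48.5] [456.6 300.7] 89.9 zmed 0.0436
top stops 203 [514.8 158.1] [123.7 172.9] 11.6 zmed 0.0698
top stage 941 [516.  151.1] [124.9 189.8] 11.9 zmed 0.0472
top sampletop 232 [497.3 180.4] [40.2 70.5] 87.2 zmed 0.095
top tray 1902 [ 525.4 -355.5] [347.9 208. ] 0.1 zmed 0.0079
top blue 80 [ 608.3 -332.5] [31. 32.] 33.0 zmed 0.0768
top amber 84 [ 521.8 -354.5] [29.6 32.8] 1.1 zmed 0.0769
top green 85 [ 425.2 -382.7] [31.5 32.4] 24.9 zmed 0.0773
stage z 0.04522976780259791
```

```bash
cat >> h.py <<'E'
from scipy.spatial.transform import Rotation as R
PSI=np.deg2rad(12.0); O=np.array([.5515,.0645,0])
def s2w(p):  # stand mm -> world m
    return O+R.from_euler('z',PSI).apply(np.array(p)/1000)
def w2s(p): return R.from_euler('z',-PSI).apply(np.array(p)-O)*1000
def down(jyaw):  # tool x down, tool y along yaw jyaw
    x=np.array([0,0,-1.]);y=np.array([np.cos(jyaw),np.sin(jyaw),0]);return R.from_matrix(np.stack([x,y,np.cross(x,y)],1))
def go(p,jyaw,o=None):
    if o is None:
        from workcell import get_obs; o=get_obs()
    R0=R.from_quat(o['eef_rot']);
    best=min([down(jyaw),down(jyaw+np.pi)],key=lambda r:(R0.inv()*r).magnitude())
    t=R0.inv().apply(np.array(p)-o['eef_pos'])*1000; w=(R0.inv()*best).as_rotvec()
    print('translation',np.round(t,1),'twist',np.round(w,4),'rows',np.ceil(max(np.linalg.norm(t)/41.7,np.rad2deg(np.linalg.norm(w))/7.16)))
def st():
    from workcell import get_obs; o=get_obs()
    m=R.from_quat(o['eef_rot']).as_matrix()
    print('t',round(float(o['t']),2),'p',np.round(o['eef_pos'],4),'stand',np.round(w2s(o['eef_pos']),1),'jaw yaw',round(np.rad2deg(np.arctan2(m[1,1],m[0,1])),1),'xaxis',np.round(m[:,0],3),'F',np.round(o['ft_force'],2),'gap',round(float(o['finger_gap'])*85.4,1),'q',np.round(o['joint_pos'],2));return o
E
python3 - <<'E'
import numpy as np
from h import *
st()
P=np.load('side_P.npy');q=P.reshape(-1,3)
d=dict(np.load('side0.npz'));ok=d['depth'].ravel()>0;q=q[ok]
for r in (.06,.09,.12,.15):
    m=np.hypot(q[:,0]-.6085,q[:,1]+.333)<r
    m&=(np.hypot(q[:,0]-.6085,q[:,1]+.333)>.045)
    print(r,q[m,2].max())
for c in ['side','top']:
    P=np.load(f'{c}_P.npy').reshape(-1,3)
    m=(P[:,0]>.1)&(P[:,0]<.55)&(P[:,1]>.22)&(P[:,1]<.8)&(P[:,2]<.4)
    print(c,[ (y,round(P[m&(abs(P[:,1]-y)<.03),2].max(),3)) for y in (.25,.3,.35,.4,.45,.5,.55,.6,.65)])
print(s2w([-95,124.3,58]))
go([.274,.617,.33],np.deg2rad(102))
go(s2w([-95,124.3,330]),np.deg2rad(102))
E
```

```text
t 1.2 p [0.2745 0.6167 0.2313] stand [-156.2  597.7  231.3] jaw yaw 66.0 xaxis [-0. -0. -1.] F [-0.11 -0.33 -0.33] gap 85.4 q [-1.24  0.58  0.02  1.44 -0.01  1.13 -0.06]
0.06 0.013466802432770653
0.09 0.0802428314810818
0.12 0.12188351811407327
0.15 0.12351411253960565
side [(0.25, np.float64(0.074)), (0.3, np.float64(0.008)), (0.35, np.float64(0.029)), (0.4, np.float64(0.03)), (0.45, np.float64(0.124)), (0.5, np.float64(0.125)), (0.55, np.float64(0.399)), (0.6, np.float64(0.4)), (0.65, np.float64(0.345))]
top [(0.25, np.float64(0.078)), (0.3, np.float64(0.009)), (0.35, np.float64(0.03)), (0.4, np.float64(0.03)), (0.45, np.float64(0.126)), (0.5, np.float64(0.129)), (0.55, np.float64(0.398)), (0.6, np.float64(0.4)), (0.65, np.float64(0.332))]
[0.43273255 0.16633214 0.058     ]
translation [-98.7   0.1  -0.6] twist [-0.6283 -0.      0.    ] rows 6.0
translation [ -98.7 -347.1  327.7] twist [-0.6283 -0.      0.    ] rows 12.0
```

Emit:
play_rows(
  twist=[
    [0,0,0],
    [-0.1,0,0],
    [-0.6283,0,0],
    [-0.6283,0,0],
    [-0.6283,0,0],
    [-0.6283,0,0],
    [-0.6283,0,0],
    [-0.6283,0,0],
    [-0.6283,0,0],
    [-0.6283,0,0],
    [-0.6283,0,0],
    [-0.6283,0,0],
  ],
  translation=[
    [-40,0,0],
    [-60,-10,10],
    [-60,-347,328],
    [-60,-347,328],
    [-60,-347,328],
    [-60,-347,328],
    [-60,-347,328],
    [-60,-347,328],
    [-60,-347,328],
    [-60,-347,328],
    [-60,-347,328],
    [-60,-347,328],
  ],
  hand=[85,60,40,20,15,15,15,15,15,15,15,15],
  newtons=20,
)

```text
t: 2.2
eef_pos: [0.4179, 0.2083, 0.2917]
eef_rot: [-0.074, 0.703, 0.074, 0.704]
ft_force: [1.2, -0.4, -1.3]
finger_gap: 0.177
```

Run:
```python
from h import *
st(); go(s2w([-95,124.3,57]),np.deg2rad(102))
```

```text
t 2.2 p [0.4179 0.2083 0.2917] stand [-100.8  168.5  291.7] jaw yaw 102.0 xaxis [ 0.001  0.001 -1.   ] F [ 1.25 -0.36 -1.3 ] gap 15.1 q [-0.56  0.21 -0.01  1.87  0.    1.07  1.21]
translation [234.7 -44.3   5.6] twist [ 0.0001  0.0009 -0.0003] rows 6.0
```

Emit:
play_rows(
  twist=[
    [0,0,0],
    [0,0,0],
    [0,0,0],
    [0,0,0],
    [0,0,0],
    [0,0,0],
    [0,0,0],
  ],
  translation=[
    [40,-44,5.6],
    [150,-44,5.6],
    [150,-44,5.6],
    [150,-44,5.6],
    [150,-44,5.6],
    [150,-44,5.6],
    [150,-44,5.6],
  ],
  hand=[15,15,15,15,15,15,15],
)

```text
t: 2.78
eef_pos: [0.4331, 0.1692, 0.143]
eef_rot: [-0.074, 0.703, 0.074, 0.704]
ft_force: [0.1, 0.5, 0.2]
finger_gap: 0.172
```

Run:
```python
from h import *
st(); go(s2w([-95,124.3,57]),np.deg2rad(102))
```

```text
t 2.78 p [0.4331 0.1692 0.143 ] stand [-94.1 127.  143. ] jaw yaw 102.0 xaxis [ 0.001  0.001 -1.   ] F [0.14 0.53 0.18] gap 14.7 q [-0.48  0.38  0.    2.09 -0.    0.67  1.31]
translation [86.  -2.7 -1. ] twist [ 0.0003  0.0015 -0.0005] rows 3.0
```

Emit:
play_rows(
  twist=[
    [0,0,0],
    [0,0,0],
    [0,0,0],
    [0,0,0],
    [0,0,0],
  ],
  translation=[
    [40,-2.5,-3],
    [80,-2.5,-3],
    [86,-2.5,-3],
    [86,-2.5,-3],
    [86,-2.5,-3],
  ],
  hand=[15,15,15,15,15],
)

```text
t: 3.2
eef_pos: [0.4309, 0.1662, 0.0573]
eef_rot: [-0.074, 0.703, 0.074, 0.704]
ft_force: [-0.2, -0.9, -0.5]
finger_gap: 0.177
```

Run:
```python
from h import *
from workcell import eyes
st()
for c,(a,b,e,f) in {'side':(110,230,180,300),'top':(180,245,165,285)}.items():
    d=eyes.read_camera(c); im=cv2.cvtColor(d['pixels'],cv2.COLOR_RGB2BGR)[a:b,e:f]
    cv2.imwrite(f'pics/{c}1.png',cv2.resize(im,None,fx=4,fy=4,interpolation=cv2.INTER_CUBIC))
```

```text
t 3.2 p [0.4309 0.1662 0.0573] stand [-96.8 124.5  57.3] jaw yaw 102.0 xaxis [ 0.002  0.001 -1.   ] F [-0.2  -0.89 -0.46] gap 15.2 q [-0.47  0.53 -0.    2.18  0.    0.43  1.31]
```

View pics/side1.png

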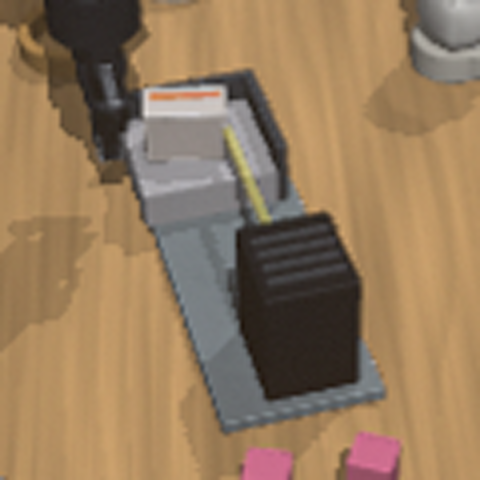

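View pics/top1.png

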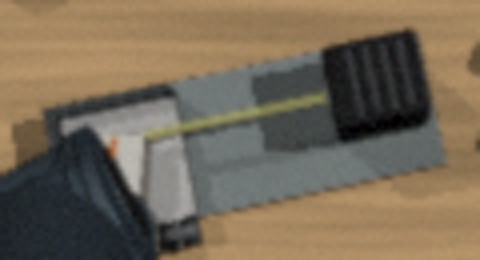

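Emit:
play_rows(
  twist=[
    [0,0,0],
    [0,0,0],
    [0,0,0],
    [0,0,0],
    [0,0,0],
    [0,0,0],
    [0,0,0],
    [0,0,0],
    [0,0,0],
    [0,0,0],
    [0,0,0],
    [0,0,0],
  ],
  translation=[
    [0,0,6],
    [0,0,12],
    [0,0,16],
    [0,0,20],
    [0,0,24],
    [0,0,28],
    [0,0,32],
    [0,0,35],
    [0,0,38],
    [0,0,41],
    [0,0,44],
    [0,0,44],
  ],
  hand=[15,15,15,15,15,15,15,15,15,15,15,15],
)

```text
t: 4.3
eef_pos: [0.4736, 0.1747, 0.0553]
eef_rot: [-0.074, 0.703, 0.074, 0.703]
ft_force: [0.7, 1.0, 0.0]
finger_gap: 0.175
```

Run:
```python
from h import *
from workcell import eyes
st()
for c,(a,b,e,f) in {'side':(110,230,180,300),'top':(180,245,165,285)}.items():
    d=eyes.read_camera(c); im=cv2.cvtColor(d['pixels'],cv2.COLOR_RGB2BGR)[a:b,e:f]
    cv2.imwrite(f'pics/{c}2.png',cv2.resize(im,None,fx=4,fy=4,interpolation=cv2.INTER_CUBIC))
```

```text
t 4.3 p [0.4736 0.1747 0.0553] stand [-53.3 124.   55.3] jaw yaw 102.0 xaxis [ 0.001  0.    -1.   ] F [0.74 1.01 0.04] gap 14.9 q [-0.44  0.57 -0.    2.08  0.    0.49  1.33]
```

View pics/side2.png

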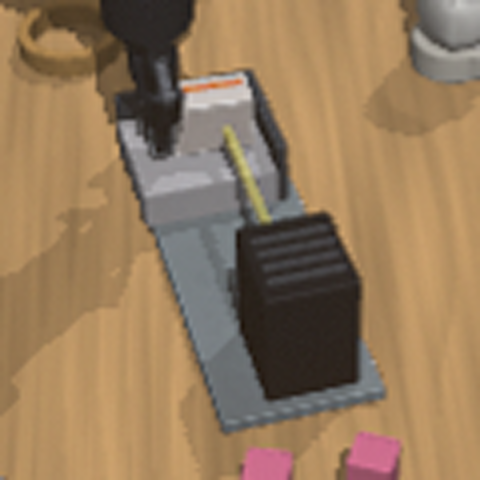

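Emit:
play_rows(
  twist=[
    [0,0,0],
    [0,0,0],
    [0,0,0],
    [0,0,0],
  ],
  translation=[
    [-1,0,1.5],
    [-1,0,3],
    [-1,0,4.5],
    [-1,0,4.5],
  ],
  hand=[15,15,15,15],
)

```text
t: 4.73
eef_pos: [0.4776, 0.1756, 0.0564]
eef_rot: [-0.074, 0.703, 0.074, 0.703]
ft_force: [0.2, -0.0, 0.7]
finger_gap: 0.174
```

Emit:
play_rows(
  twist=[
    [0,0,0],
    [0,0,0],
  ],
  translation=[
    [0,0,1],
    [0,0,1],
  ],
  hand=[15,15],
)

```text
t: 4.9
eef_pos: [0.4783, 0.1757, 0.0563]
eef_rot: [-0.074, 0.703, 0.074, 0.703]
ft_force: [0.1, -0.4, 1.3]
finger_gap: 0.174
```

Emit:
play_rows(
  twist=[
    [0,0,0],
    [0,0,0],
  ],
  translation=[
    [0,0,1],
    [0,0,1],
  ],
  hand=[15,15],
)

```text
t: 5.07
eef_pos: [0.4793, 0.1759, 0.0563]
eef_rot: [-0.074, 0.703, 0.074, 0.703]
ft_force: [-0.7, 0.0, 1.2]
finger_gap: 0.172
```

Emit:
play_rows(
  twist=[
    [0,0,0],
    [0,0,0],
  ],
  translation=[
    [0,0,1],
    [0,0,1],
  ],
  hand=[15,15],
)

```text
t: 5.23
eef_pos: [0.4803, 0.1761, 0.0563]
eef_rot: [-0.074, 0.703, 0.074, 0.703]
ft_force: [-0.9, -0.2, 1.5]
finger_gap: 0.175
```

Emit:
play_rows(
  twist=[
    [0,0,0],
    [0,0,0],
  ],
  translation=[
    [0,0,1],
    [0,0,1],
  ],
  hand=[15,15],
)

```text
t: 5.4
eef_pos: [0.4813, 0.1763, 0.0563]
eef_rot: [-0.074, 0.703, 0.074, 0.703]
ft_force: [-0.3, -1.2, 1.7]
finger_gap: 0.173
```

Emit:
play_rows(
  twist=[
    [0,0,0],
    [0,0,0],
  ],
  translation=[
    [0,0,1],
    [0,0,1],
  ],
  hand=[15,15],
)

```text
t: 5.57
eef_pos: [0.4818, 0.1764, 0.0563]
eef_rot: [-0.074, 0.703, 0.074, 0.703]
ft_force: [-2.9, -0.5, 4.0]
finger_gap: 0.178
```

Emit:
play_rows(
  twist=[
    [0,0,0],
    [0,0,0],
  ],
  translation=[
    [0,0,1],
    [0,0,1],
  ],
  hand=[15,15],
)

```text
t: 5.73
eef_pos: [0.4818, 0.1764, 0.0562]
eef_rot: [-0.074, 0.704, 0.074, 0.702]
ft_force: [-5.7, -0.7, 6.7]
finger_gap: 0.174
```

Run:
```python
from h import *
from workcell import eyes
st()
for c,(a,b,e,f) in {'side':(110,190,190,290)}.items():
    d=eyes.read_camera(c); im=cv2.cvtColor(d['pixels'],cv2.COLOR_RGB2BGR)[a:b,e:f]
    cv2.imwrite(f'pics/{c}3.png',cv2.resize(im,None,fx=6,fy=6,interpolation=cv2.INTER_CUBIC))
```

```text
t 5.73 p [0.4818 0.1764 0.0562] stand [-44.9 123.9  56.2] jaw yaw 102.0 xaxis [-0.002 -0.001 -1.   ] F [-5.66 -0.75  6.68] gap 14.9 q [-0.44  0.58 -0.    2.05  0.    0.51  1.34]
```

View pics/side3.png

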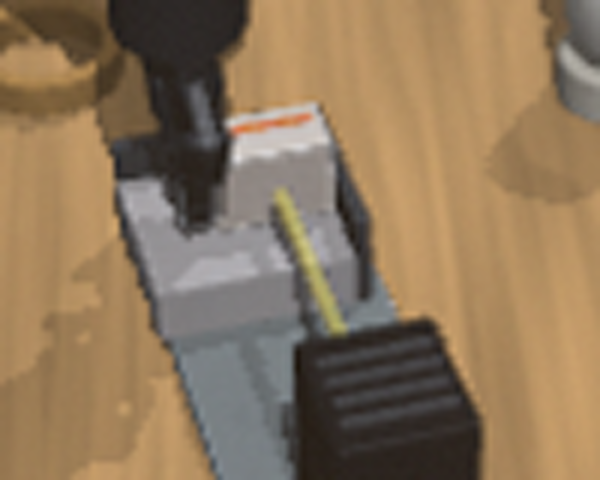

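Emit:
play_rows(
  twist=[
    [0,0,0],
    [0,0,0],
    [0,0,0],
    [0,0,0],
    [0,0,0],
    [0,0,0],
  ],
  translation=[
    [0,0,-10],
    [0,0,-25],
    [-40,0,-25],
    [-80,0,-25],
    [-80,0,-25],
    [-80,0,-25],
  ],
  hand=[15,15,15,20,25,25],
)

```text
t: 6.28
eef_pos: [0.4599, 0.1722, 0.1383]
eef_rot: [-0.073, 0.701, 0.075, 0.705]
ft_force: [0.6, -0.9, 0.1]
finger_gap: 0.288
```

Run:
```python
from h import *
st(); go(s2w([-2,72,140]),np.deg2rad(12))
```

```text
t 6.28 p [0.4599 0.1722 0.1383] stand [-67.2 124.3 138.3] jaw yaw 102.0 xaxis [ 0.005  0.002 -1.   ] F [ 0.56 -0.93  0.13] gap 24.6 q [-0.46  0.42  0.    2.04 -0.    0.68  1.33]
translation [ -1.4 -52.3  65.2] twist [-1.5707  0.0051  0.0032] rows 13.0
```

Emit:
play_rows(
  twist=[
    [1.57,0.005,0.003],
    [1.57,0.005,0.003],
    [1.57,0.005,0.003],
    [1.57,0.005,0.003],
    [1.57,0.005,0.003],
    [1.57,0.005,0.003],
    [1.57,0.005,0.003],
    [1.57,0.005,0.003],
    [1.57,0.005,0.003],
    [1.57,0.005,0.003],
    [1.57,0.005,0.003],
    [1.57,0.005,0.003],
  ],
  translation=[
    [-2,-52,65],
    [-2,-52,65],
    [-2,-52,65],
    [-2,-52,65],
    [-2,-52,65],
    [-2,-52,65],
    [-2,-52,65],
    [-2,-52,65],
    [-2,-52,65],
    [-2,-52,65],
    [-2,-52,65],
    [-2,-52,65],
  ],
  hand=[25,25,25,25,25,25,25,25,25,25,25,25],
)

```text
t: 7.28
eef_pos: [0.5324, 0.1339, 0.1371]
eef_rot: [0.427, 0.565, -0.427, 0.562]
ft_force: [-0.8, -0.9, -0.4]
finger_gap: 0.296
```

Run:
```python
from h import *
st(); go(s2w([-2,72,57]),np.deg2rad(12))
```

```text
t 7.28 p [0.5324 0.1339 0.1371] stand [ -4.2  71.9 137.1] jaw yaw 15.7 xaxis [-0.004  0.003 -1.   ] F [-0.77 -0.88 -0.36] gap 25.2 q [-0.62  0.54  0.44  1.9  -0.32  0.78  0.27]
translation [80.1  2.4  0.3] twist [ 0.0646 -0.0041  0.0027] rows 2.0
```

Emit:
play_rows(
  twist=[
    [0.065,-0.004,0.003],
    [0.065,-0.004,0.003],
    [0.065,-0.004,0.003],
    [0.065,-0.004,0.003],
    [0.065,-0.004,0.003],
  ],
  translation=[
    [20,2,0],
    [60,2,0],
    [81,2,0],
    [81,2,0],
    [81,2,0],
  ],
  hand=[25,25,25,25,25],
)

```text
t: 7.7
eef_pos: [0.5336, 0.1345, 0.056]
eef_rot: [0.443, 0.551, -0.444, 0.55]
ft_force: [-0.1, -0.3, 0.5]
finger_gap: 0.292
```

Run:
```python
from h import *
from workcell import eyes
st(); go(s2w([-2,120,57]),np.deg2rad(12))
for c,(a,b,e,f) in {'side':(100,190,190,290)}.items():
    d=eyes.read_camera(c); im=cv2.cvtColor(d['pixels'],cv2.COLOR_RGB2BGR)[a:b,e:f]
    cv2.imwrite(f'pics/{c}4.png',cv2.resize(im,None,fx=6,fy=6,interpolation=cv2.INTER_CUBIC))
```

```text
t 7.7 p [0.5336 0.1345 0.056 ] stand [-2.9 72.2 56. ] jaw yaw 12.3 xaxis [-0.002 -0.    -1.   ] F [-0.08 -0.31  0.53] gap 24.9 q [-0.58  0.65  0.38  1.97 -0.41  0.6   0.29]
translation [ -1.    1.2 -47.8] twist [0.0055 0.     0.0017] rows 2.0
```

View pics/side4.png

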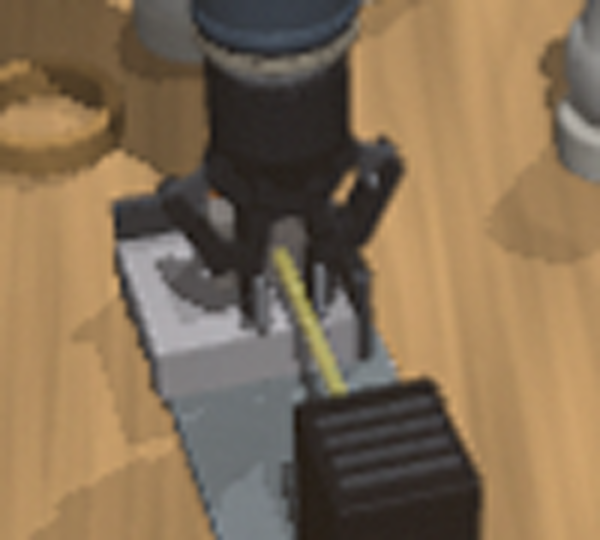

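Emit:
play_rows(
  twist=[
    [0,0,0],
    [0,0,0],
    [0,0,0],
    [0,0,0],
    [0,0,0],
    [0,0,0],
    [0,0,0],
    [0,0,0],
    [0,0,0],
    [0,0,0],
    [0,0,0],
    [0,0,0],
  ],
  translation=[
    [-1,1,-8],
    [-1,1,-15],
    [-1,1,-19],
    [-1,1,-23],
    [-1,1,-27],
    [-1,1,-31],
    [-1,1,-35],
    [-1,1,-38],
    [-1,1,-41],
    [-1,1,-44],
    [-1,1,-46],
    [-1,1,-46],
  ],
  hand=[25,25,25,25,25,25,25,25,25,25,25,25],
)

```text
t: 8.75
eef_pos: [0.5257, 0.1807, 0.0582]
eef_rot: [0.444, 0.551, -0.443, 0.551]
ft_force: [-0.1, -0.7, -0.3]
finger_gap: 0.292
```

Run:
```python
from h import *
st()
```

```text
t 8.75 p [0.5257 0.1807 0.0582] stand [ -1.  119.1  58.2] jaw yaw 12.4 xaxis [ 0.001  0.001 -1.   ] F [-0.09 -0.67 -0.25] gap 25.0 q [-0.67  0.65  0.39  1.96 -0.42  0.61  0.22]
```

Emit:
play_rows(
  twist=[
    [0,0,0],
    [0,0,0],
    [0,0,0],
  ],
  translation=[
    [0,0,-1],
    [0,0,-2],
    [0,0,-2],
  ],
  hand=[25,25,25],
)

```text
t: 9.0
eef_pos: [0.5254, 0.1823, 0.0583]
eef_rot: [0.444, 0.551, -0.443, 0.551]
ft_force: [0.3, -0.1, 0.2]
finger_gap: 0.299
```

Emit:
play_rows(
  twist=[
    [0,0,0],
    [0,0,0],
  ],
  translation=[
    [0,0,-1],
    [0,0,-1],
  ],
  hand=[25,25],
)

```text
t: 9.17
eef_pos: [0.5253, 0.1832, 0.0583]
eef_rot: [0.444, 0.551, -0.443, 0.551]
ft_force: [0.3, -0.2, -0.0]
finger_gap: 0.293
```

Emit:
play_rows(
  twist=[
    [0,0,0],
    [0,0,0],
  ],
  translation=[
    [0,0,-1],
    [0,0,-1],
  ],
  hand=[25,25],
)

```text
t: 9.33
eef_pos: [0.525, 0.1843, 0.0583]
eef_rot: [0.444, 0.551, -0.443, 0.551]
ft_force: [0.0, -0.3, -0.1]
finger_gap: 0.288
```

Emit:
play_rows(
  twist=[
    [0,0,0],
    [0,0,0],
  ],
  translation=[
    [0,0,-1],
    [0,0,-1],
  ],
  hand=[25,25],
)

```text
t: 9.5
eef_pos: [0.5248, 0.1853, 0.0584]
eef_rot: [0.444, 0.551, -0.443, 0.551]
ft_force: [-0.2, -0.5, -0.4]
finger_gap: 0.292
```

Emit:
play_rows(
  twist=[
    [0,0,0],
    [0,0,0],
  ],
  translation=[
    [0,0,-1],
    [0,0,-1],
  ],
  hand=[25,25],
)

```text
t: 9.67
eef_pos: [0.5246, 0.1863, 0.0584]
eef_rot: [0.444, 0.551, -0.443, 0.551]
ft_force: [0.5, -0.3, -0.2]
finger_gap: 0.292
```

Emit:
play_rows(
  twist=[
    [0,0,0],
    [0,0,0],
  ],
  translation=[
    [0,0,-1],
    [0,0,-1],
  ],
  hand=[25,25],
)

```text
t: 9.83
eef_pos: [0.5244, 0.1867, 0.0584]
eef_rot: [0.444, 0.551, -0.443, 0.551]
ft_force: [0.5, -2.0, 0.9]
finger_gap: 0.293
```

Emit:
play_rows(
  twist=[
    [0,0,0],
    [0,0,0],
  ],
  translation=[
    [0,0,-1],
    [0,0,-1],
  ],
  hand=[25,25],
)

```text
t: 10.0
eef_pos: [0.5243, 0.1868, 0.0584]
eef_rot: [0.444, 0.55, -0.443, 0.551]
ft_force: [0.3, -5.7, 1.7]
finger_gap: 0.298
```

Run:
```python
from h import *
st()
```

```text
t 10.0 p [0.5243 0.1868 0.0584] stand [ -1.2 125.2  58.4] jaw yaw 12.3 xaxis [ 0.002 -0.    -1.   ] F [ 0.33 -5.72  1.73] gap 25.4 q [-0.68  0.66  0.4   1.95 -0.42  0.61  0.2 ]
```

Emit:
play_rows(
  twist=[
    [0,0,0],
    [0,0,0],
    [0,0,0],
    [0,0,0],
    [0,0,0],
    [0,0,0],
    [0,0,0],
    [0,0,0],
  ],
  translation=[
    [0,0,0],
    [0,0,10],
    [0,0,30],
    [0,0,55],
    [-40,0,60],
    [-80,0,60],
    [-120,0,60],
    [-150,0,60],
  ],
  hand=[25,25,25,25,25,25,25,25],
)

```text
t: 10.67
eef_pos: [0.5374, 0.1284, 0.2114]
eef_rot: [0.445, 0.55, -0.442, 0.551]
ft_force: [0.7, 0.7, -0.1]
finger_gap: 0.288
```

Emit:
play_rows(
  twist=[
    [0,0,0],
    [0,0,0],
    [0,0,0],
    [0,0,0],
    [0,0,0],
    [0,0,0],
    [0,0,0],
    [0,0,0],
  ],
  translation=[
    [0,0,40],
    [0,0,80],
    [0,0,120],
    [0,0,160],
    [0,0,200],
    [0,0,220],
    [0,0,220],
    [0,0,220],
  ],
  hand=[40,60,85,85,85,85,85,85],
)

```text
t: 11.33
eef_pos: [0.5836, -0.0874, 0.208]
eef_rot: [0.445, 0.55, -0.444, 0.55]
ft_force: [1.2, 1.0, -0.0]
finger_gap: 0.994
```

Run:
```python
from h import *
from workcell import eyes
st()
for c,(a,b,e,f) in {'side':(110,190,190,290),'top':(180,245,165,285)}.items():
    d=eyes.read_camera(c); im=cv2.cvtColor(d['pixels'],cv2.COLOR_RGB2BGR)[a:b,e:f]
    cv2.imwrite(f'pics/{c}5.png',cv2.resize(im,None,fx=6,fy=6,interpolation=cv2.INTER_CUBIC))
    P=pts(d).reshape(-1,3)
    m=(P[:,2]>.088)&(P[:,2]<.104)&(P[:,1]>.15)&(P[:,1]<.3)&(P[:,0]>.4)&(P[:,0]<.62)
    r=cv2.minAreaRect((P[m,:2]*1000).astype(np.float32)); print(c,r, w2s([r[0][0]/1000,r[0][1]/1000,0]))
```

```text
t 11.33 p [ 0.5836 -0.0874  0.208 ] stand [-2.000e-01 -1.553e+02  2.080e+02] jaw yaw 12.2 xaxis [ 0.002  0.001 -1.   ] F [ 1.22  1.02 -0.  ] gap 84.9 q [-0.25  0.52  0.51  1.72 -0.29  0.98  0.58]
side ((519.5863037109375, 215.83721923828125), (71.24923706054688, 44.03546905517578), 12.822017669677734) [  0.24847168 154.66536846   0.        ]
top ((519.4308471679688, 216.38706970214844), (70.2768783569336, 40.5572509765625), 12.969490051269531) [  0.21073257 155.2355246    0.        ]
```

View pics/side5.png

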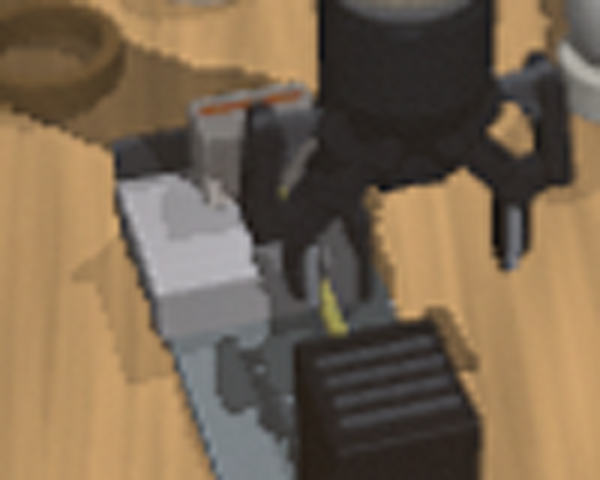

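View pics/top5.png

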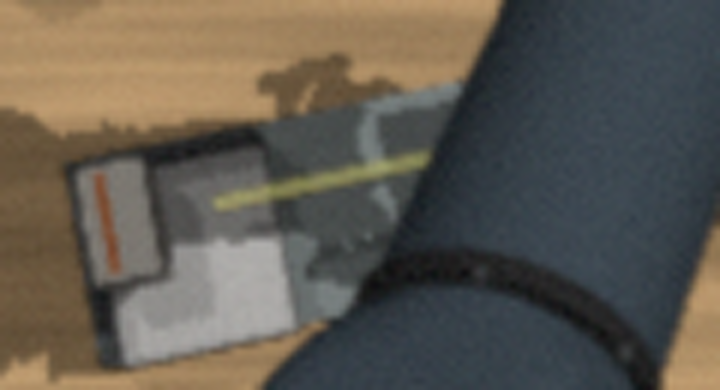

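Run:
```python
from h import *
st();go([.6085,-.333,.17],np.deg2rad(-56.3))
```

```text
t 11.43 p [ 0.5837 -0.0845  0.2079] stand [   0.5 -152.4  207.9] jaw yaw 12.4 xaxis [ 0.001  0.002 -1.   ] F [-0.79  0.57 -0.23] gap 84.8 q [-0.26  0.52  0.51  1.72 -0.29  0.98  0.57]
translation [ 37.3 -29.2 248.1] twist [ 1.199e+00 -2.800e-03 -1.000e-04] rows 10.0
```

Emit:
play_rows(
  twist=[
    [1.2,-0.003,0],
    [1.2,-0.003,0],
    [1.2,-0.003,0],
    [1.2,-0.003,0],
    [1.2,-0.003,0],
    [1.2,-0.003,0],
    [1.2,-0.003,0],
    [1.2,-0.003,0],
    [1.2,-0.003,0],
    [1.2,-0.003,0],
    [1.2,-0.003,0],
    [1.2,-0.003,0],
  ],
  translation=[
    [0,-10,40],
    [0,-20,80],
    [0,-29,120],
    [0,-29,160],
    [0,-29,200],
    [0,-29,240],
    [0,-29,248],
    [37,-29,248],
    [37,-29,248],
    [37,-29,248],
    [37,-29,248],
    [37,-29,248],
  ],
  hand=[85,85,85,85,85,85,85,85,85,85,85,85],
)

```text
t: 12.43
eef_pos: [0.6093, -0.3324, 0.1706]
eef_rot: [0.676, 0.206, -0.676, 0.206]
ft_force: [0.5, -0.2, 0.7]
finger_gap: 0.992
```

Run:
```python
from h import *
from workcell import eyes
st();go([.6085,-.333,.032],np.deg2rad(-56.3))
for c,(a,b,e,f) in {'side':(210,340,200,330)}.items():
    d=eyes.read_camera(c); im=cv2.cvtColor(d['pixels'],cv2.COLOR_RGB2BGR)[a:b,e:f]
    cv2.imwrite(f'pics/{c}6.png',cv2.resize(im,None,fx=4.5,fy=4.5,interpolation=cv2.INTER_CUBIC))
```

```text
t 12.43 p [ 0.6093 -0.3324  0.1706] stand [ -26.  -400.3  170.6] jaw yaw -56.1 xaxis [ 0.    -0.001 -1.   ] F [ 0.46 -0.16  0.65] gap 84.7 q [ 0.03  0.78  0.78  1.48 -0.58  1.13 -0.06]
translation [ 1.386e+02 -1.000e-01  9.000e-01] twist [ 0.0029  0.0002 -0.0009] rows 4.0
```

View pics/side6.png

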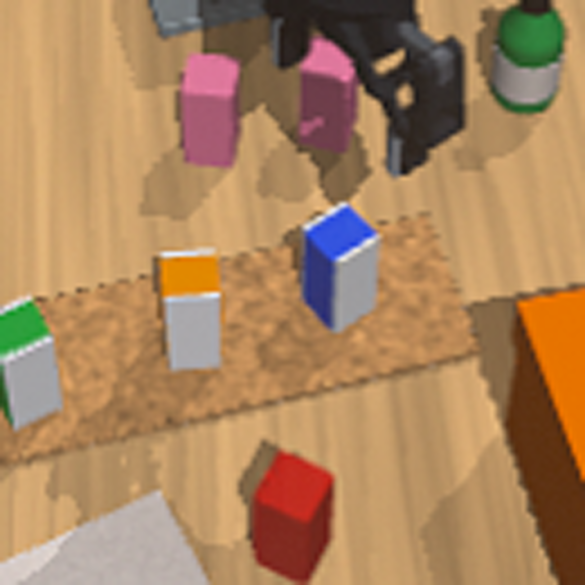

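Emit:
play_rows(
  twist=[
    [0.003,0,0],
    [0.003,0,0],
    [0.003,0,0],
    [0.003,0,0],
    [0.003,0,0],
    [0.003,0,0],
  ],
  translation=[
    [20,0,1],
    [60,0,1],
    [100,0,1],
    [130,0,1],
    [139,0,1],
    [139,0,1],
  ],
  hand=[85,85,85,85,85,85],
)

```text
t: 12.98
eef_pos: [0.6069, -0.3335, 0.0298]
eef_rot: [-0.676, -0.205, 0.678, -0.203]
ft_force: [-0.4, 0.8, 0.9]
finger_gap: 0.995
```

Run:
```python
from h import *
from workcell import eyes
st();go([.6085,-.333,.032],np.deg2rad(-56.3))
for c,(a,b,e,f) in {'side':(220,320,220,330)}.items():
    d=eyes.read_camera(c); im=cv2.cvtColor(d['pixels'],cv2.COLOR_RGB2BGR)[a:b,e:f]
    cv2.imwrite(f'pics/{c}7.png',cv2.resize(im,None,fx=5,fy=5,interpolation=cv2.INTER_CUBIC))
```

```text
t 12.98 p [ 0.6069 -0.3335  0.0298] stand [ -28.5 -400.8   29.8] jaw yaw -56.5 xaxis [-0.003  0.001 -1.   ] F [-0.45  0.79  0.95] gap 85.0 q [ 0.08  0.92  0.68  1.59 -0.7   0.89  0.04]
translation [-2.2  0.4 -1.6] twist [-0.003   0.0016  0.0022] rows 1.0
```

View pics/side7.png

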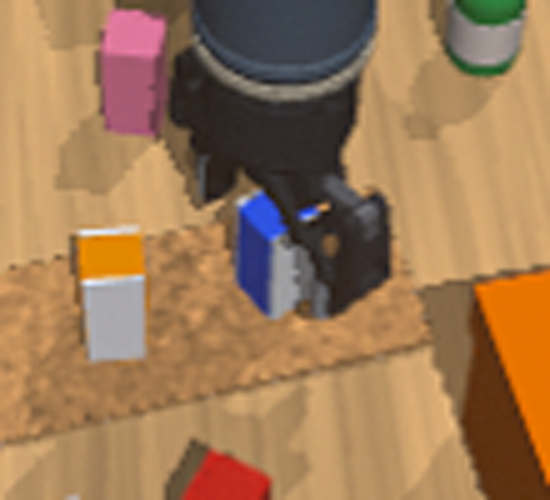

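Emit:
play_rows(
  twist=[
    [0,0,0],
    [0,0,0],
  ],
  translation=[
    [-1,0,-1],
    [-1,0,-1],
  ],
  hand=[85,85],
)

```text
t: 13.2
eef_pos: [0.61, -0.3352, 0.0356]
eef_rot: [0.678, 0.202, -0.676, 0.205]
ft_force: [0.8, 0.3, -1.1]
finger_gap: 0.995
```

Run:
```python
from h import *
st();go([.6085,-.333,.032],np.deg2rad(-56.3))
```

```text
t 13.2 p [ 0.61   -0.3352  0.0356] stand [ -25.9 -403.1   35.6] jaw yaw -56.5 xaxis [ 0.004 -0.003 -1.   ] F [ 0.79  0.29 -1.12] gap 85.0 q [ 0.08  0.91  0.68  1.59 -0.7   0.89  0.03]
translation [ 3.6 -2.7  0.1] twist [-0.0043 -0.0015 -0.0049] rows 1.0
```

Emit:
play_rows(
  twist=[
    [0,0,0],
    [0,0,0],
    [0,0,0],
    [0,0,0],
    [0,0,0],
    [0,0,0],
  ],
  translation=[
    [0,0,0],
    [0,0,0],
    [0,0,0],
    [0,0,0],
    [0,0,0],
    [0,0,0],
  ],
  hand=[85,85,85,85,85,85],
)

```text
t: 13.7
eef_pos: [0.6086, -0.3343, 0.0328]
eef_rot: [0.677, 0.203, -0.677, 0.204]
ft_force: [-0.3, 0.5, -0.6]
finger_gap: 0.992
```

Run:
```python
from h import *
st();go([.6085,-.333,.032],np.deg2rad(-56.3))
```

```text
t 13.7 p [ 0.6086 -0.3343  0.0328] stand [ -27.1 -401.9   32.8] jaw yaw -56.6 xaxis [ 0.    -0.001 -1.   ] F [-0.27  0.51 -0.63] gap 84.7 q [ 0.08  0.92  0.68  1.59 -0.7   0.89  0.03]
translation [ 0.8 -1.1 -0.6] twist [-0.005   0.0003 -0.0013] rows 1.0
```

Settled within about 1 mm of the cell axis. Close.

Emit:
play_rows(
  twist=[
    [0,0,0],
    [0,0,0],
    [0,0,0],
    [0,0,0],
    [0,0,0],
    [0,0,0],
    [0,0,0],
    [0,0,0],
    [0,0,0],
    [0,0,0],
    [0,0,0],
    [0,0,0],
  ],
  translation=[
    [1,-1,-0.6],
    [1,-1,-0.6],
    [1,-1,-0.6],
    [1,-1,-0.6],
    [1,-1,-0.6],
    [1,-1,-0.6],
    [1,-1,-0.6],
    [1,-1,-0.6],
    [1,-1,-0.6],
    [1,-1,-0.6],
    [1,-1,-0.6],
    [1,-1,-0.6],
  ],
  hand=[75,65,55,50,45,42,40,38,36,34,30,26],
  newtons=25,
)

```text
t: 14.7
eef_pos: [0.6085, -0.3331, 0.0319]
eef_rot: [0.677, 0.203, -0.677, 0.204]
ft_force: [0.0, 0.6, 1.2]
finger_gap: 0.373
```

Run:
```python
from h import *
from workcell import eyes
st()
for c,(a,b,e,f) in {'side':(220,320,220,330)}.items():
    d=eyes.read_camera(c); im=cv2.cvtColor(d['pixels'],cv2.COLOR_RGB2BGR)[a:b,e:f]
    cv2.imwrite(f'pics/{c}8.png',cv2.resize(im,None,fx=5,fy=5,interpolation=cv2.INTER_CUBIC))
```

```text
t 14.7 p [ 0.6085 -0.3331  0.0319] stand [ -26.9 -400.8   31.9] jaw yaw -56.6 xaxis [ 0.001 -0.001 -1.   ] F [0.01 0.59 1.2 ] gap 31.8 q [ 0.08  0.92  0.68  1.59 -0.7   0.89  0.03]
```

View pics/side8.png

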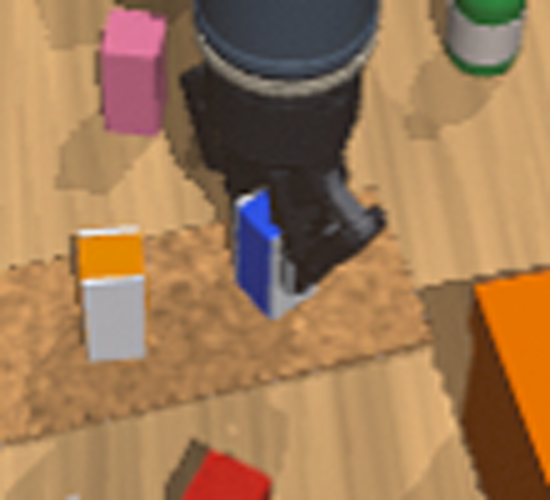

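Emit:
play_rows(
  twist=[
    [0,0,0],
    [0,0,0],
    [0,0,0],
    [0,0,0],
    [0,0,0],
    [0,0,0],
    [0,0,0],
    [0,0,0],
    [0,0,0],
    [0,0,0],
    [0,0,0],
    [0,0,0],
  ],
  translation=[
    [0,0,0],
    [0,0,0],
    [-5,0,0],
    [-15,0,0],
    [-30,0,0],
    [-50,0,0],
    [-70,0,0],
    [-95,0,0],
    [-120,0,0],
    [-145,0,0],
    [-165,0,0],
    [-175,0,0],
  ],
  hand=[24,24,24,24,24,24,24,24,24,24,24,24],
  newtons=40,
)

```text
t: 15.75
eef_pos: [0.6089, -0.3341, 0.2114]
eef_rot: [0.678, 0.201, -0.676, 0.205]
ft_force: [0.1, -1.2, 0.0]
finger_gap: 0.368
```

Run:
```python
from h import *
from workcell import eyes
st()
go(s2w([0,0,206]),np.deg2rad(12.4))
for c,(a,b,e,f) in {'side':(170,320,200,330)}.items():
    d=eyes.read_camera(c); im=cv2.cvtColor(d['pixels'],cv2.COLOR_RGB2BGR)[a:b,e:f]
    cv2.imwrite(f'pics/{c}9.png',cv2.resize(im,None,fx=4,fy=4,interpolation=cv2.INTER_CUBIC))
```

```text
t 15.75 p [ 0.6089 -0.3341  0.2114] stand [ -26.7 -401.8  211.4] jaw yaw -56.6 xaxis [ 0.004 -0.004 -1.   ] F [ 0.07 -1.17  0.04] gap 31.4 q [ 0.03  0.75  0.81  1.43 -0.56  1.2  -0.09]
translation [   3.5 -364.4 -171.4] twist [-1.2046  0.0022 -0.0059] rows 10.0
```

View pics/side9.png

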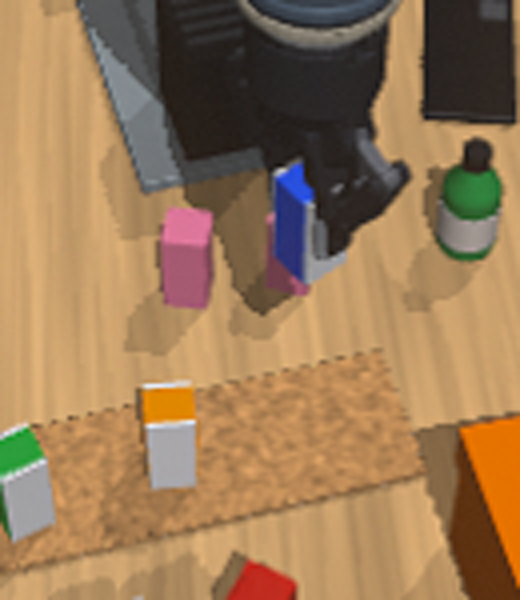

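Emit:
play_rows(
  twist=[
    [-0.05,0,0],
    [-0.15,0,0],
    [-0.27,0,0],
    [-0.39,0,0],
    [-0.51,0,0],
    [-0.63,0,0],
    [-0.75,0,0],
    [-0.87,0,0],
    [-0.98,0,0],
    [-1.08,0,0],
    [-1.16,0,0],
    [-1.2,0,0],
  ],
  translation=[
    [3,-12,-6],
    [3,-40,-19],
    [3,-76,-36],
    [3,-112,-53],
    [3,-148,-70],
    [3,-184,-87],
    [3,-220,-103],
    [3,-256,-120],
    [3,-290,-136],
    [3,-322,-151],
    [3,-346,-163],
    [3,-360,-169],
  ],
  hand=[24,24,24,24,24,24,24,24,24,24,24,24],
)

```text
t: 16.8
eef_pos: [0.5503, 0.0648, 0.2027]
eef_rot: [0.442, 0.552, -0.442, 0.552]
ft_force: [0.3, 0.2, -1.2]
finger_gap: 0.368
```

Emit:
play_rows(
  twist=[
    [0,0,0],
    [0,0,0],
    [0,0,0],
    [0,0,0],
    [0,0,0],
    [0,0,0],
  ],
  translation=[
    [0,0,0],
    [0,0,0],
    [0,0,0],
    [0,0,0],
    [0,0,0],
    [0,0,0],
  ],
  hand=[24,24,24,24,24,24],
)

```text
t: 17.3
eef_pos: [0.5514, 0.0595, 0.2032]
eef_rot: [0.444, 0.549, -0.445, 0.55]
ft_force: [1.0, -0.6, -0.5]
finger_gap: 0.37
```

Run:
```python
from h import *
from workcell import eyes
st()
go(s2w([0,0,64]),np.deg2rad(12.4))
for c,(a,b,e,f) in {'side':(100,220,190,310),'top':(150,260,180,310)}.items():
    d=eyes.read_camera(c); im=cv2.cvtColor(d['pixels'],cv2.COLOR_RGB2BGR)[a:b,e:f]
    cv2.imwrite(f'pics/{c}10.png',cv2.resize(im,None,fx=4,fy=4,interpolation=cv2.INTER_CUBIC))
```

```text
t 17.3 p [0.5514 0.0595 0.2032] stand [ -1.1  -4.9 203.2] jaw yaw 12.0 xaxis [ 0.    -0.002 -1.   ] F [ 1.   -0.6  -0.46] gap 31.6 q [-0.56  0.48  0.55  1.81 -0.3   0.94  0.33]
translation [139.2   1.1  -5.1] twist [-0.0063  0.0018 -0.0001] rows 4.0
```

View pics/side10.png

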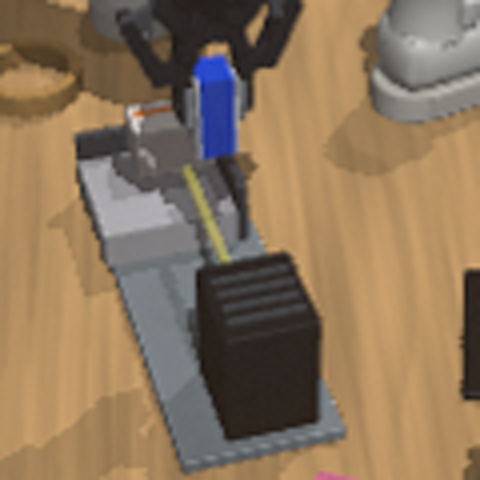

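Emit:
play_rows(
  twist=[
    [-0.006,0,0],
    [-0.006,0,0],
    [-0.006,0,0],
    [-0.006,0,0],
    [-0.006,0,0],
    [-0.006,0,0],
    [-0.006,0,0],
    [-0.006,0,0],
    [-0.006,0,0],
    [-0.006,0,0],
    [-0.006,0,0],
    [-0.006,0,0],
  ],
  translation=[
    [0,1,-5],
    [10,1,-5],
    [25,1,-5],
    [45,1,-5],
    [65,1,-5],
    [85,1,-5],
    [103,1,-5],
    [118,1,-5],
    [128,1,-5],
    [135,1,-5],
    [138,1,-5],
    [139,1,-5],
  ],
  hand=[24,24,24,24,24,24,24,24,24,24,24,24],
)

```text
t: 18.4
eef_pos: [0.5513, 0.0656, 0.0639]
eef_rot: [0.442, 0.551, -0.443, 0.552]
ft_force: [-0.6, 0.4, -1.2]
finger_gap: 0.371
```

Emit:
play_rows(
  twist=[
    [0,0,0],
    [0,0,0],
    [0,0,0],
    [0,0,0],
    [0,0,0],
    [0,0,0],
  ],
  translation=[
    [0,0,0],
    [0,0,0],
    [0,0,0],
    [0,0,0],
    [0,0,0],
    [0,0,0],
  ],
  hand=[24,24,24,24,24,24],
)

```text
t: 18.9
eef_pos: [0.5514, 0.0656, 0.0645]
eef_rot: [0.442, 0.551, -0.443, 0.552]
ft_force: [-0.3, 0.7, -0.9]
finger_gap: 0.369
```

Run:
```python
from h import *
from workcell import eyes,nets
st()
go(s2w([0,0,64]),np.deg2rad(12.4))
for c,(a,b,e,f) in {'side':(100,220,190,310),'top':(150,260,180,310)}.items():
    d=eyes.read_camera(c); im=cv2.cvtColor(d['pixels'],cv2.COLOR_RGB2BGR)
    P=pts(d); hsv=cv2.cvtColor(im,cv2.COLOR_BGR2HSV)
    blue=(hsv[...,0]>110)&(hsv[...,0]<130)&(hsv[...,1]>170)&(hsv[...,2]>70)
    q=P[blue&(P[...,0]>.5)&(P[...,0]<.6)&(abs(P[...,1]-.06)<.05)]
    if len(q)>5: print(c,len(q),np.round(np.median(w2s(q),0),1),np.round(np.percentile(w2s(q),[3,97],axis=0),1))
    Q=P.reshape(-1,3);m=(Q[:,2]>.088)&(Q[:,2]<.104)&(Q[:,1]>.17)&(Q[:,1]<.3)&(Q[:,0]>.4)&(Q[:,0]<.62)
    r=cv2.minAreaRect((Q[m,:2]*1000).astype(np.float32)); print(c,'sample',np.round(r[1],1),r[2], w2s([r[0][0]/1000,r[0][1]/1000,0]))
    cv2.imwrite(f'pics/{c}11.png',cv2.resize(im[a:b,e:f],None,fx=4,fy=4,interpolation=cv2.INTER_CUBIC))
    for n in ['amber_cell','green_cell','paint','tape','phone']:
        for r in nets.outline_of(n,c)[:1]: print(c,n,round(r['conf'],2),np.round(r['uv']),np.round(np.median(P[r['mask']],0),3))
st()
```

```text
t 18.9 p [0.5514 0.0656 0.0645] stand [ 0.2  1.1 64.5] jaw yaw 12.5 xaxis [ 0.001 -0.001 -1.   ] F [-0.25  0.74 -0.92] gap 31.5 q [-0.47  0.65  0.42  1.95 -0.43  0.63  0.44]
translation [ 0.5 -0.2  1.1] twist [ 0.0019  0.0013 -0.0006] rows 1.0
side 57 [  2.5 -13.8 107.4] [[-11.1 -17.7  72.8]
 [  8.6  14.3 112.7]]
side sample [30.8 47.5] 9.627683639526367 [-19.74980167 154.34032549   0.        ]
side amber_cell 0.89 [244. 278.] [ 0.522 -0.37   0.068]
side green_cell 0.89 [206. 290.] [ 0.426 -0.394  0.063]
side paint 0.74 [320. 218.] [ 0.744 -0.19   0.06 ]
side phone 0.93 [317. 186.] [0.784 0.006 0.009]
top sample [16.4 29.9] 57.459686279296875 [ 29.18292958 167.06069813   0.        ]
top amber_cell 0.48 [341. 216.] [ 0.521 -0.349  0.076]
top paint 0.64 [293. 157.] [ 0.738 -0.17   0.068]
top phone 0.6 [241. 150.] [0.785 0.015 0.01 ]
t 19.5 p [0.5513 0.0656 0.0642] stand [ 0.   1.1 64.2] jaw yaw 12.5 xaxis [ 0.    -0.001 -1.   ] F [-0.47  0.32 -1.19] gap 31.8 q [-0.47  0.65  0.42  1.95 -0.43  0.63  0.44]
```

View pics/side11.png

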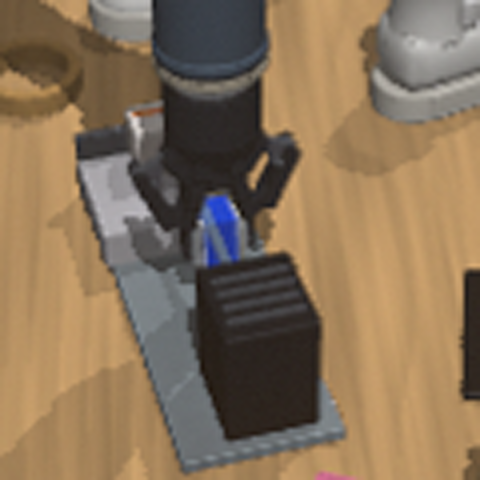

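View pics/top11.png

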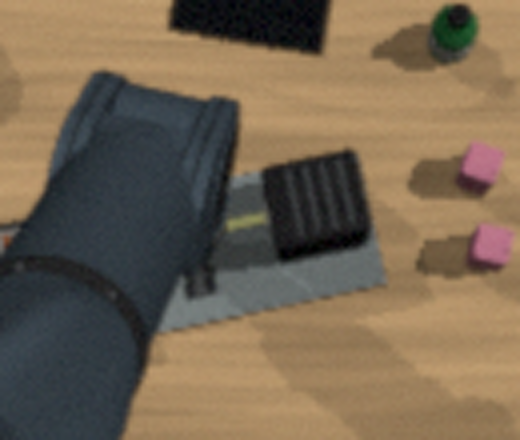

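```bash
python3 -c "
from workcell import robot
print(robot.finish_job())"
```

```text
the job is handed in; nothing more can be done
None
```

The job is handed in at about 19.5 s, with the blue cell held in the light beam. `finish_job` gave no verdict.

- **Sample:** I pushed it along the stage with the fingertips, first against the side stop and then the back stop, until I felt about 6 N against each. Both cameras then put its centre within 0.5 mm of home and its turn within about 1° of my estimate for the stand.
- **Blue cell:** I chose it over the two pink look-alikes and the red one by its blue core and white plates. I gripped it by the frosted faces at 40 N, and the opening read 31.8 mm against the 32 mm expected. I then carried it over the lamp and lowered it into the beam.
- **Last checks:**
  - The tool was still, upright, and within about 1 mm of the beam's middle sideways and along it.
  - The cell's centre works out at about 75 mm high, from the height it was gripped at.
  - The jaws were within 0.5° of square.
  - The amber cell, paint and phone had not moved in either camera, nor the green cell in the side view.

**Not confirmed at the end:**
- The arm hid most of the sample in both cameras, so the last automatic fit of it was useless. I relied on the part still visible looking the same, and on nothing having touched it since the earlier check.
- The tape was not detected by the network in the final pictures. It still shows in the side view where it was.
- The green cell was not detected in the final top view.

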